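# Change over the reagent bottle on the sampling station

### The arm

A 6-joint arm with a two-finger parallel gripper is mounted at the origin on the work surface. World frame = base frame: x ahead of the robot, y to its left, z up, the work surface at z = 0. Lengths are in m, angles in rad, forces in N, time in s.
With the tool pointing down it reaches from about 0.35 to 0.95 m from the base axis. Payload 17.4 kg.
Tool frame: the origin (TCP) lies midway between the tips of the shut fingers; the grasp point (between the pads) lies 19 mm behind it; z points along the fingers, y is the direction in which the jaws open and shut (so a half turn about z gives the same grasp; the last joint's range is limited). The gripper opens to 93 mm and grips with 3 to 60 N. Pads are 15 mm wide; open, the fingers measure 128 mm over their backs; the gripper's body (75 mm by 188 mm) begins 65 mm behind the grasp point.
Start: joints at [-1.234, 0.116, 1.442, -0, 1.584, -0.038], TCP at [0.247, -0.628, 0.184] pointing down, gripper open.
Joint ranges: [-2.83, 2.83], [-0.83, 2.19], [0.07, 2.5], [-1.14, 4.28], [0.01, 3], [-2.97, 2.97]. Speed limits (rad/s): [1.89, 1.89, 2.22, 3.14, 3.14, 3.14].

### API

Orientations are given as a unit quaternion [x, y, z, w].
In Python, from bench import ctrl, inverse_kinematics, vision, sensors gives the robot as it stands. Calls block until the motion is done:
- ctrl.goto(position, orientation): joint-space move of the TCP to a pose.
- ctrl.line_to(position, rotation=None, velocity=0.15): straight line of the TCP; rotation=None keeps the orientation; velocity is the mean speed in m/s.
- ctrl.goto_joints(angles): joint-space move.
- ctrl.set_gripper(opening, newtons=None): finger opening in m; newtons is the grip in N (None keeps the last); returns when the fingers have stopped.
- ctrl.dwell(seconds).
- inverse_kinematics(position, orientation): joint angles nearest the present ones, or None.
- vision.get_image(name): name is "scene" or "top" or "wrist"; returns a dict with "image" (400x640x3 uint8, blue, green, red), "z_map" (400x640 float32, m along the optical axis (not along the pixel's ray), 0 where there is no reading), "intrinsics" (3x3 intrinsics, pixels), "eye" and "orientation" of the camera in the world. Camera axes: x right, y down, z forward; pixel columns grow to the right and rows downward; lengths in m; the calibration is good to about 2 mm. A picture is of the moment at which its call begins.
A pose or a line that the arm cannot do raises ctrl.PlanningError and nothing moves.
- ctrl.hand_in(): hands the job in, once; it reports no verdict.
Readings, each from a call of its own:
- sensors.get_time(): time.
- sensors.get_q(): joint angles.
- sensors.get_qvel(): joint speeds.
- sensors.get_tau(): joint torques, N m.
- sensors.get_tool_pos(): TCP position.
- sensors.get_tcp_rot(): TCP orientation.
- sensors.get_force(): force on the tool from outside, world axes, zero at the start.
- sensors.get_wrist_torque(): the same for the moment, N m.
- sensors.get_opening(): finger opening in m.
Only numpy, scipy, OpenCV 4.12 (cv2) and the standard library are available. Lean on these libraries where they do the work, as an engineer would, in place of code of your own. Each camera call takes 0.05 s, during which the arm holds its last target. There are 200 camera calls.

### The job

Change the sampling station over to the fresh reagent, never having two bottles open at once: first press the raised cap of the round bottle fully shut, gently so that the bottle is not driven to the bottom of its sprung seat, then pull the cap of the square bottle up until it is fully open, and last slide the carriage along the rail until it stands centred on the square bottle. Leave the slim bottle shut and do not shift the things standing around.

Things in the scene. Friction and masses are not known exactly. Their poses are not given: they have to be found in the camera images.
- station: the reagent station, fixed: grey base plate 150 x 380 x 12 mm, two posts 14 mm wide at station y = +163 and -183 mm carrying a rail. Origin on the table; station x points to the back, y along the rail. Three bottles stand at station y = -85, 0 and +85 mm in any order, each leaning 25 degrees towards station -x (the robot's side); shut cap tops are at about station x = -12, z = 138 mm
- rail_mid (a point): middle of the rail's top face. Aluminium bar along station y, 360 mm long, 28 mm deep (station x from +8 to +36 mm), 16 mm thick, underside 228 mm above the table. It overhangs the bottles close behind the caps: with the tool straight down the gripper's body would hit it, so come in along the cap's axis. Axes as the station's
- carriage (a joint): position of the black pick-up carriage along the rail (m): 0 to 0.24, growing along station +y; at value v the carriage's centre is at station y = v - 0.135. Slides with 2 to 3 N of friction and stays where it is left
- carriage_top (a point): centre of the top of the carriage's upright black grip, 28 mm (station x) by 18 mm (station y) and 36 mm tall, on the middle of the carriage on top of the rail (grip top about 288 mm above the table). Axes as the station's
- cap_round (a joint): cap of the round bottle (cylindrical white body, 58 mm across, 60 mm long), the used one, whose cap stands up at the start: 0 = fully shut, 0.018 m = pulled fully open; a detent holds it at either end (about 10 N along the bottle's axis to snap it over) and it stays on the bottle
- cap_round_top (a point): centre of the top face of the cap of the round bottle; z points out along the bottle's axis, y along the rail. The cap is a ribbed white cylinder 30 mm across and 30 mm tall with a rim 33 mm across at its top 5 mm; when shut its lower edge is 2 mm above the bottle's shoulder
- bottle_round (a joint): how far the round bottle has sunk into its sprung seat along its own axis (m): 0 at rest, 0.012 at the bottom. About 4 N starts it, then 2 N per mm; it springs back
- bottle_round_shoulder (a point): point on the axis of the round bottle (cylindrical white body, 58 mm across, 60 mm long), the used one, whose cap stands up at the start, at its shoulder 68 mm above its base; z out along the axis, as for the cap
- cap_square (a joint): cap of the square bottle (white body of 56 x 56 mm square section, 60 mm long), the fresh one, cap shut at the start: 0 = fully shut, 0.018 m = pulled fully open; a detent holds it at either end (about 10 N along the bottle's axis to snap it over) and it stays on the bottle
- cap_square_top (a point): centre of the top face of the cap of the square bottle; z points out along the bottle's axis, y along the rail. The cap is a ribbed white cylinder 30 mm across and 30 mm tall with a rim 33 mm across at its top 5 mm; when shut its lower edge is 2 mm above the bottle's shoulder
- bottle_square (a joint): how far the square bottle has sunk into its sprung seat along its own axis (m): 0 at rest, 0.012 at the bottom. About 4 N starts it, then 2 N per mm; it springs back
- bottle_square_shoulder (a point): point on the axis of the square bottle (white body of 56 x 56 mm square section, 60 mm long), the fresh one, cap shut at the start, at its shoulder 68 mm above its base; z out along the axis, as for the cap
- cap_slim (a joint): cap of the slim bottle (thin white cylinder, 32 mm across), the spare, cap shut: 0 = fully shut, 0.018 m = pulled fully open; a detent holds it at either end (about 10 N along the bottle's axis to snap it over) and it stays on the bottle
- cap_slim_top (a point): centre of the top face of the cap of the slim bottle; z points out along the bottle's axis, y along the rail. The cap is a ribbed white cylinder 30 mm across and 30 mm tall with a rim 33 mm across at its top 5 mm; when shut its lower edge is 2 mm above the bottle's shoulder
- bottle_slim (a joint): how far the slim bottle has sunk into its sprung seat along its own axis (m): 0 at rest, 0.012 at the bottom. About 4 N starts it, then 2 N per mm; it springs back
- bottle_slim_shoulder (a point): point on the axis of the slim bottle (thin white cylinder, 32 mm across), the spare, cap shut, at its shoulder 68 mm above its base; z out along the axis, as for the cap
- jar: bystander: small closed jar, 42 mm across, 60 mm tall, beside the station at its -y end; origin at the centre of its underside
- carton: bystander: paper carton 50 x 75 x 90 mm beside the station at its +y end; origin at the centre of its underside
- tray: bystander: open white cuvette tray 70 x 100 x 28 mm, in front of the station; origin at the centre of its underside
- marker: bystander: lying marker pen, 112 mm long, 15 mm thick, in front of the station; origin at the underside, 45 mm from its rear end
- beaker: bystander: clear beaker 60 mm across, 70 mm tall, behind the station; origin at the centre of its underside
- tip_box: bystander: grey tip box 85 x 120 x 50 mm, behind the station; origin at the centre of its underside

How it is judged:
On the way, in this order (a step that is already met when the one before it is completed fails the run):
1. the round bottle's cap is fully shut (value of joint cap_round below 0.002 m), for 0.2 s.
2. the square bottle's cap is fully open (value of joint cap_square above 0.0155 m), for 0.2 s.
3. the carriage stands centred on the square bottle (y of carriage_top in the frame of bottle_square_shoulder between -0.006 and 0.006 m), for 0.2 s.
At the end, for the whole second after the job is handed in: Round and slim caps shut (within 2 mm of home), square cap open (within 2.5 mm of its upper stop), the carriage at rest within 6 mm of the square bottle's axis along the rail, all bottles back up in their seats (within 2 mm) (all of step 3 and value of joint each of cap_round, cap_slim, bottle_round, bottle_square, bottle_slim below 0.002 m and value of joint cap_square above 0.0155 m and velocity of joint carriage between -0.01 and 0.01 m/s); the robot touches nothing.
It fails at once if a bottle is driven down to the bottom of its sprung seat (more than 10.5 mm, about 25 N) (value of joint any of bottle_round, bottle_square, bottle_slim above 0.0105 m).
It fails at once if two bottles are open at once (both the round and the square cap more than 9 mm up) (value of joint each of cap_round, cap_square above 0.009 m).
It fails at once if the slim bottle's cap is pulled up by more than 5 mm (value of joint cap_slim above 0.005 m).
It fails at once if one of the things standing around is shifted by more than 30 mm (distance of any of jar, carton, tray, marker, beaker, tip_box from where it was at the start of the episode above 0.03 m).
It also fails if it takes over 64 s, if anything falls off the work surface, if the arm or the gripper's body presses on something with over 40 N, if the wrist force passes 120 N, or if a joint passes its speed limit or range.

## Working session

There is one attempt and no reset: what is moved stays moved. The work goes in short steps, each a Python script; the robot and the scene stay as the last script left them, time stands still between calls to the robot, and variables do not carry over. Pictures are saved under pics/ and viewed, about 8 in all and at most 12, crops included, and the job is handed in when it is done.

```bash
mkdir -p pics; cat > h.py <<'E'
import numpy as np, cv2
from scipy.spatial.transform import Rotation as R
from bench import ctrl, inverse_kinematics, vision, sensors
def grab(n):
    d=vision.get_image(n); np.savez('pics/'+n+'.npz',**{k:np.asarray(v) for k,v in d.items()}); return d
def load(n): return dict(np.load('pics/'+n+'.npz'))
def rot(d):
    o=np.asarray(d['orientation']); return o if o.shape==(3,3) else R.from_quat(o).as_matrix()
def cloud(d):
    K=d['intrinsics']; z=d['z_map']; v,u=np.mgrid[:z.shape[0],:z.shape[1]]
    p=np.stack([(u-K[0,2])/K[0,0]*z,(v-K[1,2])/K[1,1]*z,z],-1)@rot(d).T+d['eye']
    p[z<=0]=np.nan; return p
E
python3 - <<'E'
from h import *
a=grab('scene');b=grab('top')
for n,d in(('scene',a),('top',b)):
    cv2.imwrite(f'pics/{n}1.png',d['image']); print(n,d['eye'],d['orientation'],d['intrinsics'],(d['z_map']>0).mean())
E
```

```text
scene [ 0.9835298  -0.43340954  1.15787025] [ 0.90982817  0.30537    -0.09094794 -0.26587653] [[462.41806256   0.         314.4584901 ]
 [  0.         462.41806256 203.49091271]
 [  0.           0.           1.        ]] 0.99595703125
top [0.56554754 0.03272659 0.94818739] [ 0.71398221 -0.69877139  0.01594972 -0.04115279] [[376.59806718   0.         332.54881011]
 [  0.         376.59806718 197.82600678]
 [  0.           0.           1.        ]] 0.9958828125
```

View pics/scene1.png

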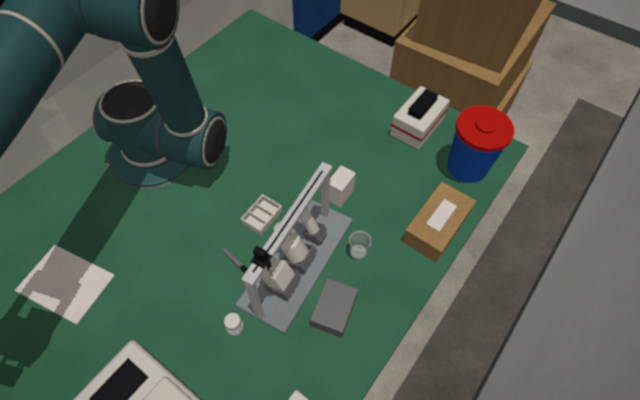

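View pics/top1.png

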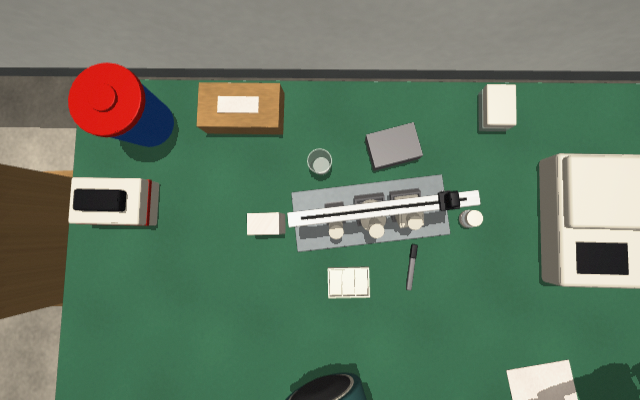

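The station lies in the middle: rail from about (290,217) to (480,198) in the top view, with the carriage near (450,200). The caps sit near (336,232), (376,230) and (416,223). Next I'll measure them using depth.

```bash
cat > m.py <<'E'
from h import *
d=load('top');p=cloud(d);im=d['image']
sub=np.zeros(p.shape[:2],bool); sub[150:260,240:490]=1
m=sub&(abs(p[...,2]-.244)<.006)&(p[...,1]>-.36)
q=p[m]; print('rail',m.sum(),q.mean(0))
r=cv2.minAreaRect(q[:,:2].astype(np.float32)); print(r)
hsv=cv2.cvtColor(im,cv2.COLOR_BGR2HSV)
m2=sub&(abs(p[...,2]-.012)<.006)&(hsv[...,1]<70)
m2=cv2.morphologyEx(m2.astype(np.uint8),cv2.MORPH_OPEN,np.ones((3,3)))>0
print('plate',cv2.minAreaRect(p[m2][:,:2].astype(np.float32)))
mc=sub&(p[...,2]>.265); print('grip',mc.sum(),np.median(p[mc],0),p[mc].min(0),p[mc].max(0))
c=r[0]; 
bx=cv2.boxPoints(r); e=[bx[1]-bx[0],bx[2]-bx[1]]; y=max(e,key=np.linalg.norm); y=y/np.linalg.norm(y); y*=np.sign(y[1]); x=np.array([y[1],-y[0]])
print('y axis',y,'station yaw deg',np.degrees(np.arctan2(-y[0],y[1])))
o=np.array(c)-.022*x+.010*y   # rail centre y=(163-183)/2=-10
print('origin',o)
s=np.stack([(p[...,:2]-o)@x,(p[...,:2]-o)@y,p[...,2]],-1); np.save('pics/s.npy',s)
for yy in(-.085,0,.085):
    k=sub&(abs(s[...,1]-yy)<.04)&(s[...,0]<.008)&(s[...,0]>-.09)&(s[...,2]>.06)&(s[...,2]<.2)
    w=s[k]; t=w[w[:,2]>np.percentile(w[:,2],70)]; print(yy,k.sum(),w[:,2].max(),t.mean(0),w.min(0),w.max(0))
cv2.imwrite('pics/top_crop.png',cv2.resize(im[170:260,280:490],None,fx=3.8,fy=3.8,interpolation=cv2.INTER_CUBIC))
E
python3 m.py
```

```text
rail 2597 [ 0.60342084 -0.02244453  0.24447668]
((0.604653000831604, -0.035364940762519836), (0.03557094186544418, 0.36001360416412354), 9.101256370544434)
plate ((0.5813990235328674, -0.02842530608177185), (0.20028901100158691, 0.3798519968986511), 7.947103977203369)
grip 209 [ 0.62095699 -0.15195207  0.28777999] [ 0.6075077  -0.1636316   0.26582129] [ 0.63518287 -0.14476184  0.29255041]
y axis [-0.15817977  0.9874103 ] station yaw deg 9.10126
origin [ 0.58134818 -0.02897079]
-0.085 367 0.14725224948150883 [-0.00711204 -0.08412057  0.14082587] [-0.02715323 -0.11262217  0.06172112] [ 0.00785093 -0.05626428  0.14725225]
0 348 0.16214017906146083 [-0.01253942  0.00098228  0.15727928] [-0.03284508 -0.02704074  0.09104065] [0.00790476 0.02772866 0.16214018]
0.085 196 0.14795790335749626 [-0.00077387  0.0851375   0.14212444] [-0.02362484  0.06925867  0.10347517] [0.00789912 0.10055513 0.1479579 ]
```

View pics/top_crop.png

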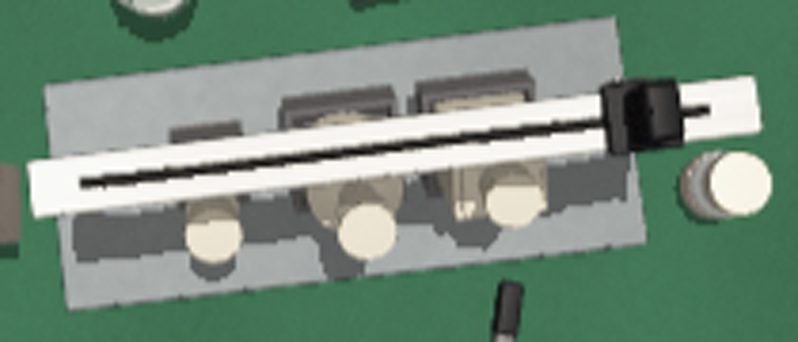

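The top crop shows slim on the left (213,238), round in the middle with its cap raised (366,232), and square on the right (514,203). So round is at station y = 0, square at -85 mm and slim at +85 mm. Next step: refine the yaw and cap centres.

```bash
cat > m2.py <<'E'
from h import *
def ray(d,uv,z):
    K=d['intrinsics'];uv=np.atleast_2d(uv).astype(float)
    r=np.c_[(uv-K[:2,2][None])/[K[0,0],K[1,1]],np.ones(len(uv))]@rot(d).T
    return d['eye']+r*((z-d['eye'][2])/r[:,2])[:,None]
if __name__=='__main__':
    d=load('top');p=cloud(d);im=d['image'];s=np.load('pics/s.npy')
    g=im.min(2)
    m=(abs(p[...,2]-.244)<.015)&(g>120); m[:,:285]=0;m[:,485:]=0;m[:185]=0;m[235:]=0
    E=[]
    for u in range(295,476):
        if 430<u<462: continue
        v=np.where(m[:,u])[0]
        if len(v)>4: E.append((u,(v.min()+v.max())/2))
    c=ray(d,np.array(E),.244)[:,:2]
    l=cv2.fitLine(c.astype(np.float32),cv2.DIST_HUBER,0,.01,.01).ravel(); y=l[:2]*np.sign(l[1])
    print('rail line',l,'yaw',np.degrees(np.arctan2(-y[0],y[1])), 'res',np.std((c-l[2:])@[y[1],-y[0]]))
    v,u=np.where(m); rr=ray(d,np.c_[u,v],.244)[:,:2]; t=(rr-l[2:])@y; print('ends',t.min(),t.max(), 'mid',l[2:]+y*(t.min()+t.max())/2)
    x=np.array([y[1],-y[0]]); o=l[2:]+y*(t.min()+t.max())/2-.022*x+.01*y; print('origin',o)
    for yy,z in((-.085,.138),(0,.1543),(.085,.138)):
        k=(abs(s[...,1]-yy)<.025)&(s[...,0]<.02)&(s[...,0]>-.06)&(abs(s[...,2]-z)<.016)&(g>165)
        n,L,st,ce=cv2.connectedComponentsWithStats(k.astype(np.uint8)); i=1+st[1:,4].argmax()
        P=ray(d,ce[i],z)[0]; print(yy,st[i],ce[i],P,'station',(P[:2]-o)@x,(P[:2]-o)@y,'meanz',np.nanmean(p[L==i][:,2]))
    k=(p[...,2]>.28)&(abs(s[...,0]-.022)<.04)&(abs(s[...,1]+.13)<.05); v,u=np.where(k);P=ray(d,[u.mean(),v.mean()],.288)[0]
    print('grip',P,(P[:2]-o)@x,(P[:2]-o)@y)
E
python3 m2.py
```

```text
rail line [ 0.13835639 -0.9903825   0.60234046 -0.01605629] yaw 7.9527483 res 0.00040214084739988886
ends -0.19890111112812678 0.16002443873489 mid [ 0.60502988 -0.03530768]
origin [ 0.5818579 -0.0284477]
-0.085 [408 219  15  11 131] [414.83969466 223.28244275] [ 0.5799492  -0.11435278  0.138     ] station -0.013775856476538116 -0.08481481083770213 meanz 0.1372214457384843
0 [369 224  15  14 166] [376.21084337 230.40963855] [ 0.56296824 -0.03119937  0.1543    ] station -0.019088698404297312 -0.00011170691450851731 meanz 0.15458480492478746
0.085 [329 228  15  11 129] [335.88372093 232.58139535] [0.55628748 0.05352921 0.138     ] station -0.013982471686882275 0.08472632635934375 meanz 0.13688920392177378
grip [ 0.62167426 -0.15369848  0.288     ] 0.02210418470551514 -0.12955503062899262
```

```bash
cat >> h.py <<'E'
YAW=np.radians(7.95);O=np.array([.5819,-.0284,0]);S=R.from_euler('z',YAW).as_matrix()
AX=np.array([-np.sin(np.radians(25)),0,np.cos(np.radians(25))])
def W(p): return O+S@np.asarray(p)
AXW=S@AX
def quat(tilt,flip=0):
    a=np.radians(tilt); z=np.array([np.sin(a),0,-np.cos(a)]); y=np.array([0,-1. if not flip else 1.,0]); x=np.cross(y,z)
    return R.from_matrix(S@np.c_[x,y,z]).as_quat()
def cap(yy,h=0): return W(np.array([-.0125,yy,.138])+AX*h)
def fax(): return float(np.asarray(sensors.get_force())@AXW)
E
python3 - <<'E'
from h import *
print(R.from_quat(sensors.get_tcp_rot()).as_matrix().round(2))
for f in(0,1):
    print(inverse_kinematics(cap(0,.2),quat(25,f)),inverse_kinematics(cap(0,0),quat(25,f)),inverse_kinematics(cap(-.085,-.02),quat(25,f)))
ctrl.line_to([.247,-.55,.38]); ctrl.set_gripper(0)
f=0 
ctrl.goto(cap(0,.2),quat(25,f)); print(sensors.get_q(),sensors.get_time(),sensors.get_tool_pos()-cap(0,.2))
ctrl.line_to(cap(0,.028)); print(fax(),sensors.get_force(),sensors.get_time())
d=grab('wrist'); cv2.imwrite('pics/w1.png',d['image'])
E
```

```text
[[ 0.93  0.37 -0.  ]
 [ 0.37 -0.93  0.  ]
 [ 0.   -0.   -1.  ]]
[-0.24962318 -0.61775478  1.87698447  0.16145966  1.47617211  1.20030406] [-0.17503055 -0.41304765  2.03805452  0.14663706  1.1034714   1.21832014] [-0.34258184 -0.31043587  1.99238432  0.22391088  1.07830983  1.02141474]
[-0.24962318 -0.61775478  1.87698447  0.16145966  1.47617211 -1.9412886 ] [-0.17503055 -0.41304765  2.03805452  0.14663706  1.1034714  -1.92327252] [-0.34258184 -0.31043587  1.99238432  0.22391088  1.07830983 -2.12017791]
[-0.25056557 -0.61716921  1.87639484  0.16129976  1.47627544  1.19986132] 5.1 [ 0.00013228 -0.00055597  0.00013694]
-0.5612109372334096 [ 0.06427677  0.74969018 -0.54119218] 6.4
```

View pics/w1.png

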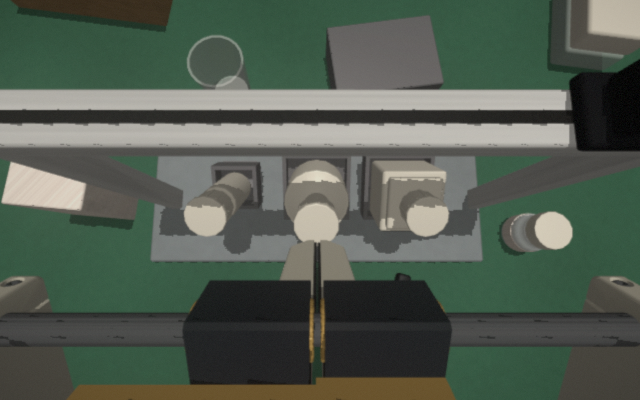

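The wrist view confirms the round cap at (317,222) is centred under the shut fingers at (318,245), and that the square bottle is on the right (405,195). Pressing in small steps.

```bash
python3 - <<'E'
from h import *
f0=fax(); out=[]
h=.028
while h>-.006:
    h-=.001 if h<.0225 else .002
    ctrl.line_to(cap(0,h),velocity=.02); f=fax()-f0; out.append((round(h*1e3,1),round(f,1)))
    if f>17 or (h<.002 and f>13.5): break
print(out,sensors.get_time())
ctrl.dwell(.3);print(fax()-f0)
ctrl.line_to(cap(0,.09)); print(fax(),sensors.get_time())
d=grab('wrist');p=cloud(d); cv2.imwrite('pics/w2.png',d['image'])
s=(p-O)@S; g=d['image'].min(2)
for yy in(-.085,0,.085):
    k=(abs(s[...,1]-yy)<.010)&(abs(s[...,0]+.015)<.01)&(s[...,2]>.125)&(s[...,2]<.165); w=s[k]
    print(yy,k.sum(),np.median((w-[-.0125,yy,.138])@AX))
E
```

```text
[(26.0, 1.0), (24.0, -0.2), (22.0, 0.7), (21.0, 0.8), (20.0, 1.1), (19.0, 1.2), (18.0, 0.5), (17.0, 0.6), (16.0, 1.2), (15.0, 0.4), (14.0, 1.0), (13.0, 0.4), (12.0, 0.3), (11.0, 1.2), (10.0, 0.9), (9.0, 1.7), (8.0, 0.3), (7.0, 1.2), (6.0, 1.4), (5.0, 0.7), (4.0, 0.7), (3.0, 1.3), (2.0, 1.0), (1.0, -0.1), (-0.0, 1.7), (-1.0, 0.9), (-2.0, 2.3), (-3.0, 1.9), (-4.0, 0.9), (-5.0, 1.1), (-6.0, 1.1)] 14.2
0.21305796911332542
-1.0440179090340989 15.2917
-0.085 458 -0.001360939209967592
0 529 0.016684570224217418
0.085 462 -0.0013702679501647647
```

```bash
python3 - <<'E'
from h import *
print(sensors.get_opening(), sensors.get_tool_pos()-cap(0,.09), R.from_quat(sensors.get_tcp_rot()).as_matrix()[:,2], -AXW)
d=load('wrist');p=cloud(d);s=(p-O)@S
for v in range(215,300,8): print(v,(s[v,305]*1e3).round(0),(s[v,317]*1e3).round(0),(s[v,330]*1e3).round(0))
T=(sensors.get_tool_pos()-O)@S; print('tcp station',T*1e3, 'cam', (d['eye']-O)@S*1e3)
g=grab('scene'); cv2.imwrite('pics/s2.png',cv2.resize(g['image'][130:330,200:400],None,fx=3,fy=3,interpolation=cv2.INTER_CUBIC))
E
```

```text
0.00039209208557289125 [-1.09252355e-04  6.83868720e-05 -1.36693469e-03] [ 0.41712294  0.0587256  -0.9069508 ] [ 0.41855654  0.05845186 -0.90630779]
215 [-17.  16.  12.] [-32.  -0. 148.] [-17. -18.  11.]
223 [-28.  16.  12.] [-28.  -0.  11.] [-28. -18.  11.]
231 [-38.  15.  12.] [-38.  -0.  11.] [-38. -17.  13.]
239 [-49.  16.  10.] [-49.  -0.  10.] [-49. -17.  10.]
247 [-61.   6. 263.] [-61.  -0. 259.] [-61.  -7. 262.]
255 [-65.   6. 271.] [-65.  -0. 268.] [-65.  -7. 270.]
263 [-69.   5. 279.] [-69.  -0. 275.] [-69.  -6. 279.]
271 [-72.   5. 286.] [-72.  -0. 281.] [-72.  -6. 287.]
279 [-75.   5. 293.] [-76.  -0. 280.] [-75.  -6. 293.]
287 [-72.   3. 349.] [-80.  -0. 278.] [-72.  -4. 348.]
295 [-73.   3. 352.] [-83.  -0. 279.] [-73.  -3. 353.]
tcp station [-5.06343874e+01  8.28401859e-02  2.18200766e+02] cam [-6.21531028e+01 -2.53898661e-01  4.34252502e+02]
```

View pics/w2.png

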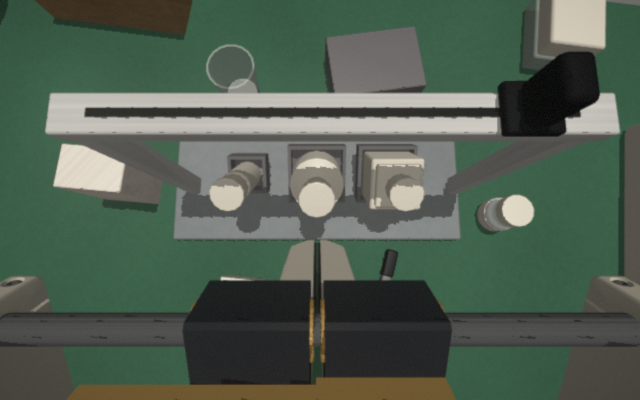

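The wrist view shows the cap still raised at (317,197), so the press made no contact. The visible fingertip edge at (317,243) appears to end about 44 mm behind the reported TCP. I'll check that against the fixed cameras.

```bash
python3 - <<'E'
from h import *
T=(sensors.get_tool_pos()-O)@S
t=grab('top')
for n in('scene','top','wrist'):
    d=load(n);p=(cloud(d)-O)@S-T
    a=p@AX; x=p@np.array([AX[2],0,-AX[0]]); y=p[...,1]
    k=(abs(x)<25e-3)&(abs(y)<.05)&(a>-.05)&(a<.15)
    print(n,k.sum())
    for lo in range(-10,150,10):
        q=k&(a>lo/1e3)&(a<=(lo+10)/1e3)
        if q.sum(): print(lo,q.sum(),'x',(x[q].min()*1e3).round(),(x[q].max()*1e3).round(),'y',(y[q].min()*1e3).round(),(y[q].max()*1e3).round())
E
```

```text
scene 555
30 7 x 6.0 11.0 y -3.0 7.0
40 39 x -6.0 11.0 y -15.0 14.0
50 52 x -8.0 14.0 y -16.0 17.0
60 52 x -7.0 11.0 y -17.0 15.0
70 56 x -8.0 13.0 y -17.0 18.0
80 64 x -6.0 13.0 y -18.0 17.0
90 61 x -6.0 12.0 y -18.0 17.0
100 26 x -1.0 12.0 y -18.0 16.0
110 7 x -11.0 14.0 y -29.0 -25.0
120 17 x -14.0 11.0 y -29.0 -26.0
130 34 x -24.0 25.0 y -45.0 40.0
140 140 x -19.0 25.0 y -50.0 50.0
top 460
30 14 x 6.0 10.0 y -8.0 6.0
40 39 x 7.0 10.0 y -14.0 13.0
50 48 x -6.0 10.0 y -15.0 15.0
60 53 x 7.0 10.0 y -15.0 15.0
70 56 x 5.0 11.0 y -16.0 15.0
80 9 x 8.0 10.0 y -7.0 14.0
90 2 x 9.0 9.0 y -5.0 -5.0
110 4 x 5.0 11.0 y -3.0 -2.0
120 1 x 14.0 14.0 y -3.0 -3.0
130 38 x -25.0 25.0 y -49.0 50.0
140 196 x -17.0 25.0 y -48.0 49.0
wrist 12744
30 113 x 7.0 10.0 y -10.0 10.0
40 406 x 7.0 10.0 y -15.0 15.0
50 540 x 7.0 10.0 y -15.0 15.0
60 721 x -8.0 10.0 y -16.0 16.0
70 721 x -7.0 10.0 y -17.0 16.0
80 133 x 7.0 10.0 y -3.0 2.0
90 72 x 4.0 10.0 y -2.0 2.0
110 31 x -4.0 4.0 y -2.0 2.0
120 6 x -3.0 1.0 y -2.0 1.0
130 223 x 9.0 25.0 y -50.0 50.0
140 9778 x 19.0 25.0 y -30.0 50.0
```

View pics/s2.png

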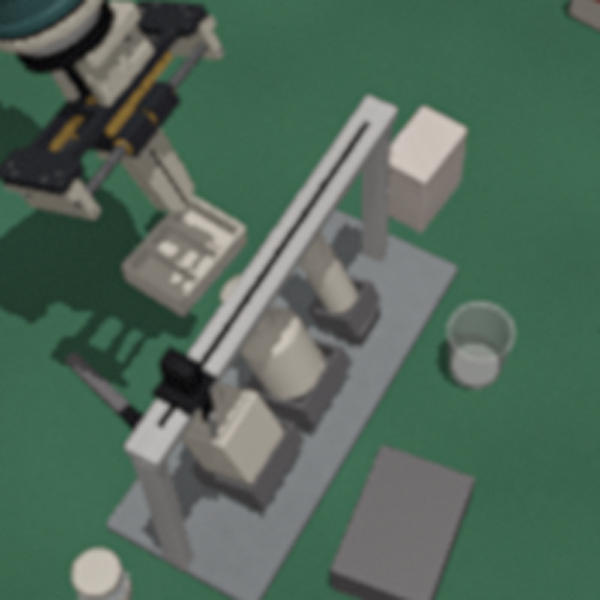

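The scene view shows the fingers well clear of the raised cap, and all three cameras agree. The real fingertips end about 38 mm behind the reported TCP, along the tool axis only. So the reported TCP does not match the mounted fingers. I'll continue the press and find contact by force.

```bash
python3 - <<'E'
from h import *
d=load('wrist');p=(cloud(d)-O)@S-(sensors.get_tool_pos()-O)@S
a=p@AX; x=p@np.array([AX[2],0,-AX[0]]); k=(abs(x)<.02)&(abs(p[...,1])<.03)&(a<.1)&(a>0)
print('tip a',np.percentile(a[k],[0,.5,2,5])*1e3)
ctrl.line_to(cap(0,-.010),velocity=.2)
f0=np.mean([fax() for _ in range(3)]); out=[]; h=-.010; hc=None
while h>-.060:
    h-=.0015
    ctrl.line_to(cap(0,h),velocity=.03); f=fax()-f0; out.append((round(h*1e3,1),round(f,1)))
    if hc is None and f>3: hc=h
    if hc is None and h<-.030: print('no contact');break
    if f>18 or (hc and (hc-h>.016 and f>12 or hc-h>.0225)): break
print(out,hc,sensors.get_time())
E
```

```text
tip a [34.05709271 35.62588971 37.72502123 40.65966997]
[(-11.5, np.float64(-0.8)), (-13.0, np.float64(0.1)), (-14.5, np.float64(-0.0)), (-16.0, np.float64(-0.9)), (-17.5, np.float64(0.1)), (-19.0, np.float64(3.9)), (-20.5, np.float64(6.9)), (-22.0, np.float64(4.3)), (-23.5, np.float64(4.0)), (-25.0, np.float64(2.3)), (-26.5, np.float64(-0.3)), (-28.0, np.float64(-0.6)), (-29.5, np.float64(-0.2)), (-31.0, np.float64(-1.7)), (-32.5, np.float64(-1.1)), (-34.0, np.float64(-0.7)), (-35.5, np.float64(-1.3)), (-37.0, np.float64(4.3)), (-38.5, np.float64(6.9)), (-40.0, np.float64(8.8)), (-41.5, np.float64(12.6))] -0.019000000000000003 21.3417
```

Contact at h ≈ -18 mm, snap, then contact with the shut cap at about -36 mm. That puts the fingertips 36 mm behind the reported TCP. Sink at the end of the press was about 5 mm. Next: retreat, check, and open the square cap.

```bash
python3 - <<'E'
from h import *
ctrl.line_to(cap(0,.05),velocity=.3); 
d=grab('wrist');s=(cloud(d)-O)@S
for yy in(-.085,0,.085):
    k=(abs(s[...,1]-yy)<.010)&(abs(s[...,0]+.015)<.01)&(s[...,2]>.125)&(s[...,2]<.165); w=s[k]
    print(yy,k.sum(),np.median((w-[-.0125,yy,.138])@AX))
    k=(abs(s[...,1]-yy)<.025)&(s[...,2]>.131)&(s[...,2]<.165)&(abs(s[...,0]+.0125)<.03); w=s[k]; print((w.min(0)+w.max(0))/2)
ctrl.set_gripper(.052)
ctrl.line_to(cap(-.085,.03),velocity=.25)
d=grab('wrist'); cv2.imwrite('pics/w3.png',d['image']); print(sensors.get_time(),sensors.get_opening())
E
```

```text
-0.085 578 -0.0012887306768757723
[-0.00864478 -0.08408321  0.13780845]
0 578 -0.0013678906252535185
[-0.00809038  0.00032832  0.1378505 ]
0.085 579 -0.0013401678022396488
[-0.00905594  0.08506859  0.13790465]
23.3667 0.05183567287798013
```

View pics/w3.png

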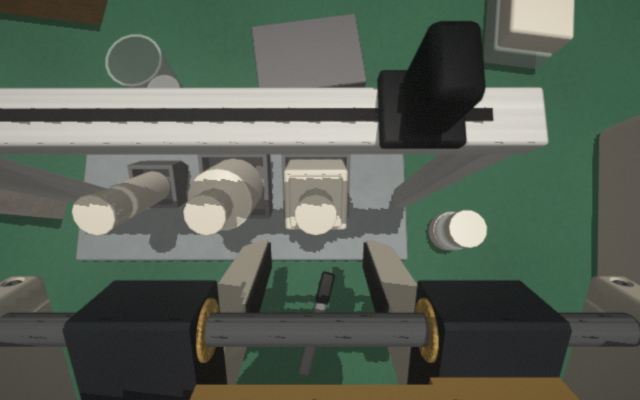

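The round cap is now level with the other two shut caps, and the square cap at (317,213) is centred between the open fingers. Grasp and pull.

```bash
python3 - <<'E'
from h import *
f0=np.mean([fax() for _ in range(3)])
for h in(-.03,-.045,-.055,-.062):
    ctrl.line_to(cap(-.085,h),velocity=.12); f=fax()-f0; print(h,round(f,1))
    if f>6: raise SystemExit('contact')
ctrl.set_gripper(0.0,45); print('open',sensors.get_opening(),sensors.get_force(),'ax',fax()-f0)
out=[]
while h<-.0415:
    h+=.0025; ctrl.line_to(cap(-.085,h),velocity=.04); f=fax()-f0; out.append((round(h*1e3,1),round(float(f),1)))
    if f<-30: break
print(out,sensors.get_opening(),sensors.get_time())
d=grab('wrist');s=(cloud(d)-O)@S; cv2.imwrite('pics/w4.png',d['image'])
E
```

```text
-0.03 0.6
-0.045 0.3
-0.055 0.9
-0.062 0.6
open 0.030873202708403793 [-1.1589712   4.90003556  2.90332999] ax 2.9364505212428527
[(-59.5, -1.9), (-57.0, -0.1), (-54.5, 1.8), (-52.0, 3.4), (-49.5, 3.0), (-47.0, 2.8), (-44.5, 3.5), (-42.0, -22.5), (-39.5, -17.5)] 0.03158850304834972 27.5417
```

```bash
python3 - <<'E'
from h import *
ctrl.set_gripper(.055); print(sensors.get_force())
ctrl.line_to(cap(-.085,.06),velocity=.3)
d=grab('wrist');s=(cloud(d)-O)@S; cv2.imwrite('pics/w5.png',d['image'])
for yy in(-.085,0,.085):
    k=(abs(s[...,1]-yy)<.010)&(abs(s[...,0]+.017)<.012)&(s[...,2]>.125)&(s[...,2]<.17); w=s[k]
    print(yy,k.sum(),np.median((w-[-.0125,yy,.138])@AX))
k=(s[...,2]>.280)&(s[...,2]<.296)&(abs(s[...,0]-.022)<.03)&(abs(s[...,1]+.12)<.06); w=s[k]; print('grip',k.sum(),w.min(0),w.max(0))
d=grab('top')
import m2,subprocess; print(subprocess.run(['python3','m2.py'],capture_output=True,text=True).stdout, sensors.get_time())
E
```

```text
[ 0.12943379 -0.4700354  -0.64568101]
-0.085 784 0.016710972933066975
0 562 -0.001348730160631033
0.085 570 -0.0013028037242349877
grip 2930 [ 0.00845338 -0.13955553  0.28001342] [ 0.0362041  -0.12113003  0.28968275]
this script no longer has the robotException ignored in: <_io.TextIOWrapper mode='rw' encoding='UTF-8'>
Traceback (most recent call last):
BrokenPipeError: [Errno 32] Broken pipe
```

View pics/w5.png

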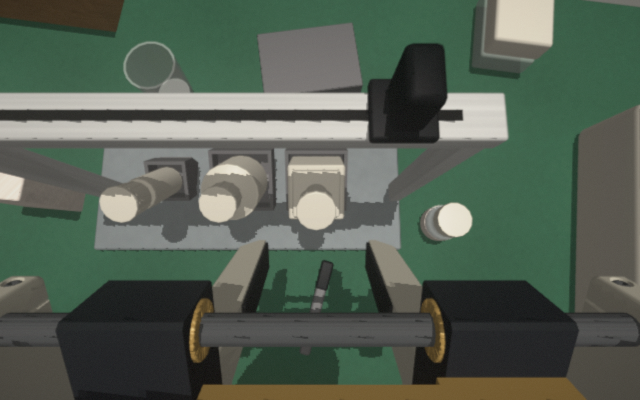

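The square cap now reads 18 mm higher than when shut, at (317,210); the other two are unchanged. The carriage grip is centred at station y = -0.130. Now the carriage: straight down, pinch and slide.

```bash
python3 - <<'E'
from h import *
p=np.array(sensors.get_tool_pos()); ctrl.line_to([p[0],p[1],.34],velocity=.3)
q=quat(0)
ctrl.goto(W([.022,-.130,.31]),q); print((np.array(sensors.get_tool_pos())-O)@S,sensors.get_time())
ctrl.set_gripper(.045)
f0=np.array(sensors.get_force())
for z in(.26,.24,.226):
    ctrl.line_to(W([.022,-.130,z]),velocity=.12); f=np.array(sensors.get_force())-f0; print(z,f.round(1))
    if f[2]>6: raise SystemExit('contact')
ctrl.set_gripper(0,20); print(sensors.get_opening(),np.array(sensors.get_force())-f0)
ctrl.line_to(W([.022,-.085,.226]),velocity=.05); print(np.array(sensors.get_force())-f0,sensors.get_opening())
ctrl.dwell(.3); ctrl.set_gripper(.045); ctrl.line_to(W([.022,-.085,.31]),velocity=.2)
ctrl.goto(cap(-.085,.2)-[0.05,0,-.02],quat(25))
print(sensors.get_time())
grab('wrist');grab('top'); d=load('wrist'); cv2.imwrite('pics/w6.png',d['image'])
for n in('wrist','top'):
    s=(cloud(load(n))-O)@S
    k=(s[...,2]>.280)&(s[...,2]<.296)&(abs(s[...,0]-.022)<.03)&(abs(s[...,1]+.1)<.08); w=s[k]; print('grip',n,k.sum(),w.min(0),w.max(0),w.mean(0))
    for yy in(-.085,0,.085):
        k=(abs(s[...,1]-yy)<.025)&(abs(s[...,0]+.017)<.018)&(s[...,2]>.132)&(s[...,2]<.17); w=s[k]
        print(yy,k.sum(),np.median((w-[-.0125,yy,.138])@AX),'y',(w[:,1].min()+w[:,1].max())/2)
E
```

```text
[ 0.02172152 -0.12972252  0.30921575] 30.175
0.26 [-0.1  0.3  2.2]
0.24 [0.6 0.4 1.4]
0.226 [-0.4 -0.   1.1]
0.01792639925310037 [ 0.61931965 -0.71641487  2.37668228]
[-0.63079787  1.52906472  6.51684032] 0.017944037550536588
35.875
grip wrist 593 [ 0.00791533 -0.09233748  0.28005703] [ 0.03614959 -0.07482155  0.28996134] [ 0.01997778 -0.08368551  0.28670556]
-0.085 489 0.01669495099233497 y -0.08436592911983928
0 408 -0.0013207003391713821 y 0.0008836976052602691
0.085 409 -0.0012433626912341708 y 0.08496082674656297
grip top 169 [ 0.0082819  -0.09356433  0.28049079] [ 0.03626174 -0.07521263  0.29167352] [ 0.02220226 -0.0833365   0.28781867]
-0.085 225 0.017337109166048168 y -0.08491338031737966
0 158 -0.00012271107959211595 y 0.00010521436915526903
0.085 158 -0.00010635577486649655 y 0.08421190390696322
```

```bash
python3 - <<'E'
from h import *
d=load('top'); cv2.imwrite('pics/top_end.png',d['image']); print(sensors.get_force(),sensors.get_time())
E
```

```text
[ 0.29268897  0.06345054 -0.77447924] 35.975
```

View pics/w6.png

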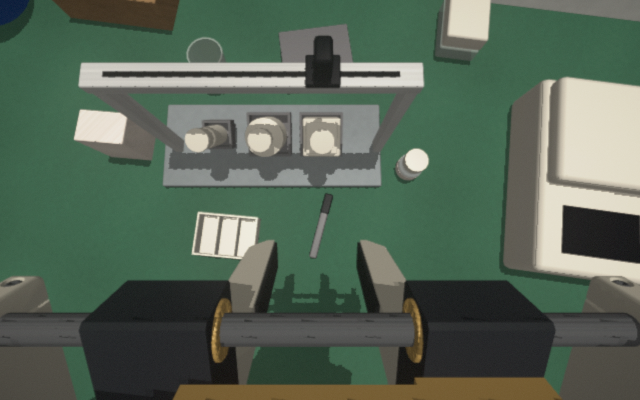

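The carriage at (322,65) stands over the square bottle at (321,140), the bystanders look undisturbed, and the gripper is clear of everything.

```bash
python3 -c "
from h import *
ctrl.hand_in()"
```

```text
the job is handed in; nothing more can be done
```

I pressed the round cap shut, pulled the square cap fully open, slid the carriage onto the square bottle, and handed the job in at about 36 s of the 64 s allowed.

**Last checks, from the wrist and top cameras:**
- **Round cap:** shut, and level with the slim cap within 0.1 mm. The press ended at about 12.6 N, with the bottle sunk about 5 mm.
- **Square cap:** about 18 mm above its shut reading, so at its upper stop. The pull peaked at about 22 N there. A reading of 17.5 N one step further suggests the fingers slipped a little on the cap.
- **Slim cap:** unchanged.
- **Carriage:** its centre is within about 1 mm of the square cap along the rail in both views, against the 6 mm allowed.
- **Bystanders:** nothing looked shifted in the last picture, but I did not measure them.

**What disagreed:**
- **Tool length:** the real fingertips end about 36 mm behind the reported tool point. My first press therefore stopped in the air above the cap, with no contact force. All three cameras showed this and the force contact confirmed it, so I corrected for it from then on.
- **Cap heights:** the two cameras differ by about 1 mm on the absolute heights of the shut caps, so I relied on differences between caps instead.
- **Station angle:** my first estimate of 9.1° was wrong. A line fit along the rail gave 7.95°, which the base plate confirmed, and I used that.

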